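# Gauge the blind bore of a cartridge manifold and fit the guard cartridge that comes flush

## Robot

A 6-joint arm with a two-finger parallel gripper is mounted at the origin on a cart in front of the work surface, level with it; the furniture and walls round the work are solid. World frame = base frame: x ahead of the robot, y to its left, z up, the work surface at z = 0. Lengths are in m, angles in degrees, forces in N, time in s.
With the tool pointing down it reaches from about 0.35 to 0.925 m from the base axis. Payload 6.4 kg.
Tool frame: the origin (TCP) lies at the very end of the fingers, on their centre line; the grasp point (between the pads) lies 19 mm behind it; z points along the fingers, y is the line along which they close (so a half turn about z gives the same grasp; the last joint's range is limited). The gripper opens to 94 mm and grips with 3 to 60 N. Pads are 16 mm wide; open, the fingers measure 119 mm over their backs; the gripper's body (75 mm by 177 mm) begins 78 mm behind the grasp point.
Start: joints at [61.988, 14.043, 89.255, -0, 76.702, -9.975], TCP at [0.201, 0.618, 0.205] pointing down, gripper open.
Joint ranges: [-179.41, 179.41], [-58.25, 129.5], [7.25, 145.43], [-54.29, 234.29], [11.92, 165.04], [-157.13, 157.13]. Speed limits (degrees/s): [147.25, 147.25, 180, 180, 180, 180].

## Interface

Orientations are given as [roll, pitch, yaw] about the fixed x, y, z axes, in that order (R = Rz(yaw) Ry(pitch) Rx(roll)).
In Python, from bench import arm gives the robot as it stands. The module is installed in compiled form; this text tells all that it offers.
- The arm moves only by the shell command python3 -m creep 'ROWS' [FORCE]. ROWS is JSON, a list of rows, each a list of 3 entries, a list of its own where there are three numbers: the shift along the tool's x, y, z in units of 25 cm (1.0 is 25 cm), then the turn, a rotation vector about the tool's x, y, z in units of pi rad (1.0 is pi rad), then the opening, from 0 (shut) to 1 (fully open). A call has 1 to 8 rows; each row is the pose to reach, as a shift and turn from the pose commanded when the call began, along the tool's axes at that moment, turning the shorter way round; what a row does not reach only later rows make up. A row lasts 1/12 s, in which the tool goes at most 41.7 mm and 7.16 degrees, less where a joint would pass 70% of its speed; a pose out of reach is approached as far as the arm can. A call with a number of a shift or a turn outside -1 to 1 is refused whole. A call with a gripper value outside its range is refused whole. The fingers move at their own pace and stop on an object; FORCE is the grip in N (left out, the last holds). Time passes only in rows, so rows that repeat a pose let the fingers close. It gives the time, the measured TCP pose, the force, the opening and the grip force at its end, in the units of the state.
- arm.get_state(): the state, without advancing time (a new reading comes with each control period).
- arm.capture(name): name is "scene" or "top" or "wrist"; returns a dict with "image" (480x640x3 uint8, red, green, blue), "fovy" (degrees; the focal length in pixels is half the picture's height over the tangent of half this angle, whatever the lens; pixels are square), "cx", "cy" (the principal point, pixels), "distortion" ([k1, k2, p1, p2, k3] as OpenCV has them; the pictures are not rectified), "position" and "attitude" of the camera in the world; the wrist camera has in their place "T_tool_cam" (4x4, takes a point from camera to tool coordinates, whose origin is the TCP and whose axes are the flange's). Camera axes: x right, y up, looking along -z (the intrinsics and any distortion apply to the point x, -y, -z); pixel columns grow to the right and rows downward; lengths in m; the calibration is good to about 2 mm. A picture is of the moment at which its call begins: read the wrist's pose just before it. There is no depth.
- arm.close_job(): hands the job in; it is judged then, once.
The state is a dict: "time": time; "qpos": joint angles; "joint_velocities": joint speeds; "tau": joint torques, N m; "eef_pos": TCP position; "orientation": TCP orientation; "contact_force": force on the tool from outside, world axes, zero at the start; "wrist_torque": the same for the moment, N m; "grip_width": finger opening in m; "grasp_force": force on a finger pad.
Only numpy, scipy, OpenCV 4.12 (cv2) and the standard library are available. Lean on these libraries where they do the work, as an engineer would, in place of code of your own. Each camera call takes 0.05 s, during which the arm holds its last target. There are 200 camera calls.

## Task

The open middle station of the tilted cartridge manifold is unmarked. Feel for the bottom of its bore with the depth rod, put the rod back upright in its stand, then fit the one cartridge whose body is as long as the bore is deep, pushed home so that its shoulder is flush with the steel collar. Take only that one cartridge from the rack: do not try others, and leave the other two standing in their pockets.

Things in the scene. Friction and masses are not known exactly. Their poses are not given: they have to be found in the camera images.
- manifold: Three-station guard-cartridge manifold, fixed: an aluminium block 150 mm wide leaning 30 degrees to its front (-x of its frame), which faces the robot and its right side, between grey cheeks on a foot plate 135 x 166 mm; 120 mm high. Origin on the table under the block; x to its back, y to its left, z up. Only the middle station is open; the outer two, 48 mm to either side, have fixed black plugs 9 mm proud of their collars.
- bore_mouth (a point): Centre of the open bore's mouth, level with its steel collar's face (39 mm wide), 104 mm above the table. z: bore axis, out of the hole, 30 degrees from vertical, leaning to the manifold's front; y as the manifold's. Rigid round bore, diameter 22 mm, lead-in cone 28 mm wide and 4 mm deep, flat bottom in shade. Depth from this point, drawn each time: 32, 45 or 58 mm, as one of the cartridge bodies.
- rod_stand: Dark steel stand for the depth rod, fixed: round foot 64 mm across, upright tube 31 mm across, 64 mm high, with a round hole 10 mm in diameter that widens to 16 mm over the top 4 mm. Origin: on the table on the hole's axis, z up. The hole's floor is 12 mm above the table.
- depth_rod: Loose depth rod, about 60 g, upright in the stand's hole at the start, tip on the hole's floor: steel rod 8 mm in diameter, 75 mm long, fine dark rings every 10 mm, then an aluminium handle 16 mm in diameter, 50 mm long (75 to 125 mm from the tip). Origin: centre of the tip's flat end; z along the rod towards the handle.
- cartridge_rack: Low white rack, fixed, 50 x 170 x 22 mm, with three round pockets 22 mm in diameter and 12 mm deep in a row along its y axis at -55, 0 and +55 mm; the cartridges stand in them in any order, their lower ends 10 mm above the table. Origin: centre of the underside.
- cartridge_short: Loose guard cartridge, 40 g, standing upright in the rack: white body 20 mm in diameter and 32 mm long with two steel bands (lower edge bevelled 1.5 mm), topped by a shoulder and a black knurled stem 12 mm in diameter and 38 mm long, by which it is held. Origin: centre of the lower end; z runs up to the stem, the stem from 32 to 70 mm.
- cartridge_short_face (a point): Centre of the shoulder where the 32 mm body ends and the stem begins; z runs to the stem.
- cartridge_medium: Loose guard cartridge, 40 g, standing upright in the rack: white body 20 mm in diameter and 45 mm long with two steel bands (lower edge bevelled 1.5 mm), topped by a shoulder and a black knurled stem 12 mm in diameter and 38 mm long, by which it is held. Origin: centre of the lower end; z runs up to the stem, the stem from 45 to 83 mm.
- cartridge_medium_face (a point): Centre of the shoulder where the 45 mm body ends and the stem begins; z runs to the stem.
- cartridge_long: Loose guard cartridge, 40 g, standing upright in the rack: white body 20 mm in diameter and 58 mm long with two steel bands (lower edge bevelled 1.5 mm), topped by a shoulder and a black knurled stem 12 mm in diameter and 38 mm long, by which it is held. Origin: centre of the lower end; z runs up to the stem, the stem from 58 to 96 mm.
- cartridge_long_face (a point): Centre of the shoulder where the 58 mm body ends and the stem begins; z runs to the stem.
Things that resemble listed ones, but are neither listed nor needed, are in the scene too. Leave any orange look-alike of the depth_rod alone. What is shaped like the cartridge_medium but green is not meant.

How it is judged:
By the outcome, as a careful person would: the job done as asked, in the order asked, and still so for the second after the job is handed in, with the robot touching nothing.
It also fails if it takes over 72 s, if anything falls off the work surface, if the arm or the gripper's body presses on something with over 40 N, if the wrist force passes 120 N, or if a joint passes its speed limit or range.

## Working session

There is one attempt and no reset: what is moved stays moved. The work goes in short steps, Python scripts to look and compute and a shell command to move; the robot and the scene stay as the last step left them, time stands still between calls to the robot, and variables do not carry over. Pictures are saved under pics/ and viewed, at most 11 in all, crops included, and the job is handed in when it is done.

```bash
mkdir -p pics; cat > h.py <<'E'
import numpy as np, cv2, pickle
from scipy.spatial.transform import Rotation as R
from bench import arm
def pose():
    s=arm.get_state(); return np.array(s["eef_pos"]), R.from_euler('xyz',s["orientation"],degrees=True).as_matrix()
def snap(name,fn):
    p,r=pose(); c=arm.capture(name)
    if name=="wrist":
        T=np.eye(4);T[:3,:3]=r;T[:3,3]=p;c["T"]=T@np.array(c["T_tool_cam"])
    pickle.dump(c,open(f"pics/{fn}.pkl","wb")); cv2.imwrite(f"pics/{fn}.png",c["image"][:,:,::-1]); return c
def load(fn): return pickle.load(open(f"pics/{fn}.pkl","rb"))
def att(c):
    if "T" in c: return c["T"][:3,3],c["T"][:3,:3]
    a=np.array(c["attitude"],float)
    r=a if a.shape==(3,3) else R.from_euler('xyz',a,degrees=True).as_matrix()
    return np.array(c["position"],float),r
def K(c):
    f=240/np.tan(np.radians(c["fovy"])/2); return np.array([[f,0,c["cx"]],[0,f,c["cy"]],[0,0,1.]])
def ray(c,uv):
    q=cv2.undistortPoints(np.array(uv,float).reshape(-1,1,2),K(c),np.array(c["distortion"],float))[:,0]
    p,r=att(c); d=np.c_[q[:,0],-q[:,1],-np.ones(len(q))]@r.T
    return p,d/np.linalg.norm(d,axis=1)[:,None]
def onz(c,uv,z):
    p,d=ray(c,uv); return p+d*((z-p[2])/d[:,2])[:,None]
def proj(c,X):
    p,r=att(c); x=(np.atleast_2d(X)-p)@r; x=x*[1,-1,-1]
    return cv2.projectPoints(x,np.zeros(3),np.zeros(3),K(c),np.array(c["distortion"],float))[0][:,0]
def tri(cs,uvs):
    A=np.zeros((3,3));b=np.zeros(3)
    for c,uv in zip(cs,uvs):
        p,d=ray(c,[uv]);M=np.eye(3)-np.outer(d[0],d[0]);A+=M;b+=M@p
    return np.linalg.solve(A,b)
def plan(P,Rt=None):
    """tool shift units & rotvec units from the present pose to P,Rt"""
    p,r=pose(); print("shift",np.round(r.T@(np.array(P)-p)/.25,4), "turn",np.round(R.from_matrix(r.T@(r if Rt is None else Rt)).as_rotvec()/np.pi,4))
E
python3 - <<'E'
from h import *
for n in("scene","top","wrist"):
    c=snap(n,n+"0"); print(n,{k:v for k,v in c.items() if k!="image"})
print(arm.get_state())
E
```

```text
scene {'fovy': 52.99272451565868, 'cx': 324.2973199189264, 'cy': 235.3341131813996, 'distortion': array([-0.02629804,  0.        ,  0.        ,  0.        ,  0.        ]), 'position': array([-0.21030782, -0.48301299,  0.57623051]), 'attitude': array([ 59.78038357,   1.30582334, -59.1045441 ])}
top {'fovy': 46.82336138661939, 'cx': 313.4946458852801, 'cy': 246.31002587896205, 'distortion': array([-0.0616473,  0.       ,  0.       ,  0.       ,  0.       ]), 'position': array([ 0.25265233, -0.05529421,  1.27725047]), 'attitude': array([ 12.01024362,  -0.18005224, -86.44274677])}
wrist {'fovy': 65.6616946447444, 'cx': 318.1181014109214, 'cy': 247.36492173538213, 'distortion': array([-0.00972549,  0.        ,  0.        ,  0.        ,  0.        ]), 'T_tool_cam': array([[ 6.63516604e-04,  9.69813162e-01,  2.43848292e-01,
         7.10261891e-02],
       [ 9.99999722e-01, -7.26683697e-04,  1.69084618e-04,
        -2.12258895e-06],
       [ 3.41181067e-04,  2.43848112e-01, -9.69813375e-01,
        -1.79953176e-01],
       [ 0.00000000e+00,  0.00000000e+00,  0.00000000e+00,
         1.00000
[... 257 characters left out ...]
 ]])}
{'time': 0.15, 'qpos': array([ 6.19882453e+01,  1.40739480e+01,  8.93093363e+01,  9.19048398e-04,
        7.67007809e+01, -9.97265199e+00]), 'joint_velocities': array([ 0.09102727, -0.14373901, -0.11296441, -0.00246728, -0.09329117,
       -0.09216602]), 'tau': array([ 1.23015812e-03, -4.16261244e+01, -3.14983749e+01,  6.85327454e-02,
        3.15443252e-02, -6.48440891e-05]), 'eef_pos': array([0.2010258 , 0.61764843, 0.20460502]), 'orientation': array([-1.79917360e+02, -1.54388209e-02,  1.61960674e+02]), 'contact_force': array([ 0.25690346, -0.18526661,  0.12706284]), 'wrist_torque': array([ 0.00049579, -0.03767677,  0.05449208]), 'grasp_force': 0.0, 'grip_width': 0.09397534756753327}
```

View pics/scene0.png

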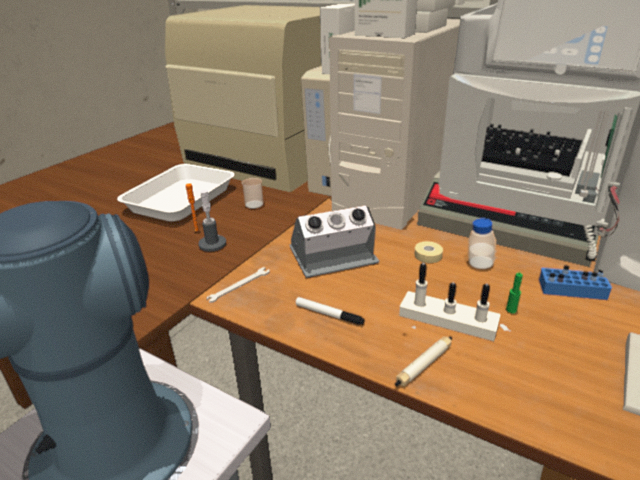

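View pics/top0.png

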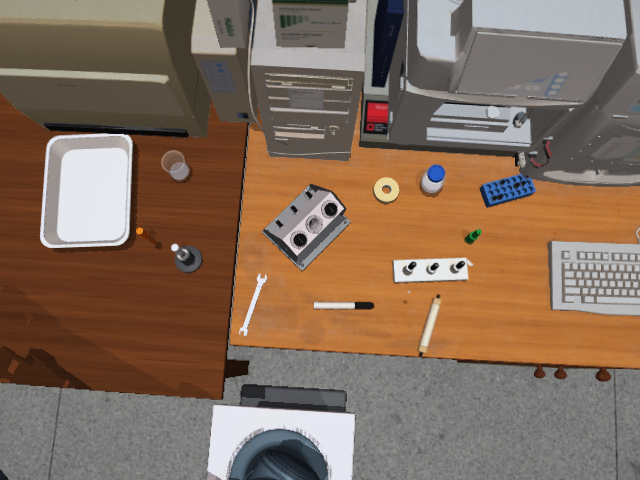

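The scene view has the depth rod in its stand at (208,205)–(212,240), with an orange look-alike at (190,205). The manifold is at (335,240) with its open middle collar near (337,220). The rack is at (450,313), with cartridges long (420), short (451) and medium (484) from left to right, and the green look-alike at (515,293). In the top view the stand is at (187,258), the rod top at (175,247), the collar at (314,225) and the rack at (430,270). Next I'll confirm these in one enlarged crop.

```bash
python3 - <<'E'
from h import *
t=load("top0");s=load("scene0")
print("stand foot",onz(t,[[187,258]],0.004)); print("rod top",onz(t,[[175,247]],0.137), tri([t,s],[(175,247),(206,193)]))
print("mouth",onz(t,[[314,225]],.104),tri([t,s],[(314,225),(336,220)]),"plugs",onz(t,[[299,239],[331,209]],.112))
print("rack",onz(t,[[409,268],[433,268],[458,266]],[.09]))
a=cv2.resize(s["image"][175:255,170:290],(600,400),interpolation=2)
b=cv2.resize(s["image"][255:335,390:540],(600,320),interpolation=2)
A=cv2.resize(t["image"][175:285,130:250],None,fx=2.7,fy=2.7,interpolation=2);B=cv2.resize(t["image"][175:285,255:355],None,fx=2.7,fy=2.7,interpolation=2)
C=cv2.resize(t["image"][220:290,385:490],None,fx=1.9,fy=1.9,interpolation=2)
im=np.zeros((600,800,3),np.uint8)
im[:300,:400]=cv2.resize(a,(400,300));im[:213,400:]=cv2.resize(b,(400,213));im[300:597,:324]=A;im[300:597,326:596]=B;im[300:433,600:799]=C
cv2.imwrite("pics/crop1.png",im[:,:,::-1])
E
```

```text
stand foot [[0.47670285 0.25168673 0.004     ]]
rod top [[0.47518593 0.24761207 0.137     ]] [0.47839746 0.2487147  0.12758761]
mouth [[ 0.54952108 -0.04163809  0.104     ]] [ 0.5509553  -0.04224585  0.10018615] plugs [[ 0.51441985 -0.0113901   0.112     ]
 [ 0.58574935 -0.07651726  0.112     ]]
rack [[ 0.46983226 -0.25386169  0.09      ]
 [ 0.47307154 -0.30632009  0.09      ]
 [ 0.48088362 -0.36113753  0.09      ]]Traceback (most recent call last):
  File "<stdin>", line 11, in <module>
ValueError: could not broadcast input array from shape (133,200,3) into shape (133,199,3)
```

```bash
python3 - <<'E'
from h import *
print(onz(load("top0"),[[140,231]],.137))
ty=np.array([.74,-.67,0]);ty/=np.linalg.norm(ty);tz=np.array([0,0,-1.]);Rt=np.c_[np.cross(ty,tz),ty,tz]
plan([.477,.249,.235],Rt)
E
```

```text
[[0.5050738  0.32647884 0.137     ]]
shift [-1.5062 -1.0604 -0.1205] turn [-4.00e-04  4.00e-04  6.34e-01]
```

```bash
python3 -m creep '[[[-0.9,-0.63,-0.12],[0,0,0.3],0.5],[[-0.9,-0.63,-0.12],[0,0,0.3],0.5],[[-0.9,-0.63,-0.12],[0,0,0.3],0.5],[[-0.9,-0.63,-0.12],[0,0,0.3],0.5],[[-0.9,-0.63,-0.12],[0,0,0.3],0.5],[[-0.9,-0.63,-0.12],[0,0,0.3],0.5],[[-0.9,-0.63,-0.12],[0,0,0.3],0.5],[[-0.9,-0.63,-0.12],[0,0,0.3],0.5]]' 30
python3 - <<'E'
from h import *
ty=np.array([.74,-.67,0]);ty/=np.linalg.norm(ty);tz=np.array([0,0,-1.]);Rt=np.c_[np.cross(ty,tz),ty,tz]
plan([.477,.249,.235],Rt)
E
```

```text
time: 0.82
eef_pos: [0.3693, 0.3955, 0.2361]
orientation: [179.9, 0.0, 107.4]
contact_force: [-1.1, 0.3, 0.5]
grip_width: 0.0477
grasp_force: 0.0
shift [-0.6877  0.2366  0.0054] turn [ 0.0006 -0.      0.3306]
```

```bash
python3 -m creep '[[[-0.69,0.24,0],[0,0,0.33],0.5],[[-0.69,0.24,0],[0,0,0.33],0.5],[[-0.69,0.24,0],[0,0,0.33],0.5],[[-0.69,0.24,0],[0,0,0.33],0.5],[[-0.69,0.24,0],[0,0,0.33],0.5],[[-0.69,0.24,0],[0,0,0.33],0.5],[[-0.69,0.24,0],[0,0,0.33],0.5],[[-0.69,0.24,0],[0,0,0.33],0.5]]'
python3 -m creep '[[[0,0,0],[0,0,0.01],0.5],[[0,0,0],[0,0,0.01],0.5]]'
python3 - <<'E'
from h import *
c=snap("wrist","w1"); print(pose(), arm.get_state()["qpos"])
E
```

```text
time: 1.48
eef_pos: [0.4768, 0.2524, 0.2351]
orientation: [-180.0, 0.0, 50.2]
contact_force: [0.6, -0.6, -0.2]
grip_width: 0.047
grasp_force: 0.0
time: 1.65
eef_pos: [0.4765, 0.2529, 0.2351]
orientation: [-180.0, 0.0, 48.8]
contact_force: [-1.4, 0.7, 0.1]
grip_width: 0.0469
grasp_force: 0.0
(array([0.47653593, 0.25294816, 0.23517273]), array([[ 6.57158731e-01,  7.53752022e-01, -5.39515726e-04],
       [ 7.53752065e-01, -6.57158884e-01, -1.60038146e-04],
       [-4.75176628e-04, -3.01490628e-04, -9.99999842e-01]])) [ 1.59131355e+01 -2.26121251e+00  1.03707938e+02 -3.49599691e-04
  7.85855164e+01  5.69967543e+01]
```

View pics/w1.png

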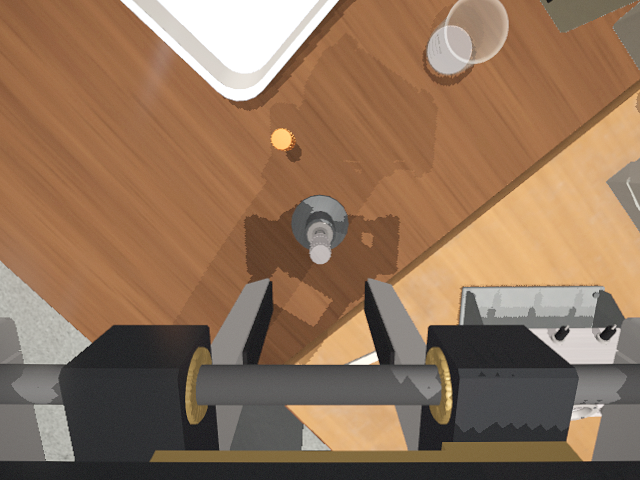

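The wrist view shows two candidates: a grey metal rod at (320,252) in the dark stand (320,222), and an orange rod at (282,140). The grey one in the stand fits the description.

```bash
python3 - <<'E'
from h import *
c=load("w1");g=cv2.cvtColor(c["image"],cv2.COLOR_RGB2GRAY)
P=onz(c,[[320,252.5]],.137)[0];F=onz(c,[[320,221.5]],.006)[0];print(P,F)
roi=g[235:270,305:336];m=(roi>150).astype(np.uint8);print(cv2.minAreaRect(max(cv2.findContours(m,0,1)[0],key=cv2.contourArea)))
p,r=pose();print(r.T@(P-p)/.25)
E
```

```text
[0.47478247 0.24929164 0.137     ] [0.47560142 0.2494355  0.006     ]
((15.0, 17.5), (21.0, 20.0), 90.0)
[-0.01544706  0.00444335  0.392697  ]
```

```bash
python3 -m creep '[[[-0.015,0.004,0.14],[0,0,0],0.4],[[-0.015,0.004,0.28],[0,0,0],0.35],[[-0.015,0.004,0.42],[0,0,0],0.35],[[-0.015,0.004,0.5],[0,0,0],0.35],[[-0.015,0.004,0.54],[0,0,0],0.35],[[-0.015,0.004,0.56],[0,0,0],0.35],[[-0.015,0.004,0.56],[0,0,0],0.35]]' 30
python3 -m creep '[[[0,0,0],[0,0,0],0.1],[[0,0,0],[0,0,0],0.1],[[0,0,0],[0,0,0],0.1],[[0,0,0],[0,0,0],0.1],[[0,0,0],[0,0,0],0.1]]' 40
```

```text
time: 2.28
eef_pos: [0.4749, 0.2496, 0.0952]
orientation: [-180.0, 0.0, 48.9]
contact_force: [-0.3, 0.9, -0.3]
grip_width: 0.0327
grasp_force: 0.0
time: 2.7
eef_pos: [0.4761, 0.25, 0.0971]
orientation: [179.9, -0.1, 48.9]
contact_force: [-1.5, -0.0, 5.6]
grip_width: 0.0152
grasp_force: 40.0
```

```bash
python3 -m creep '[[[0,0,-0.03],[0,0,0],0.1],[[0,0,-0.08],[0,0,0],0.1],[[0,0,-0.2],[0,0,0],0.1],[[0,0,-0.35],[0,0,0],0.1],[[0,0,-0.5],[0,0,0],0.1],[[0,0,-0.64],[0,0,0],0.1],[[0,0,-0.64],[0,0,0],0.1]]'
cat >> h.py <<'E'
def tilt(yaw=47.6):
    x=np.array([np.cos(np.radians(yaw)),np.sin(np.radians(yaw)),0]);a=-.5*x+np.array([0,0,np.sqrt(.75)])
    ty=np.cross(x,[0,0,1.]);return a,np.c_[np.cross(ty,-a),ty,-a]
E
python3 - <<'E'
from h import *
a,Rt=tilt();M=np.array([.5505,-.042,.104]);print(Rt,arm.get_state()["grip_width"],arm.get_state()["contact_force"]);plan(M+a*.145,Rt)
E
```

```text
time: 3.28
eef_pos: [0.4783, 0.2505, 0.2651]
orientation: [179.5, -0.7, 48.9]
contact_force: [0.9, -0.1, -0.7]
grip_width: 0.0153
grasp_force: 40.0
[[ 0.583963    0.73845534  0.33715119]
 [ 0.63952108 -0.67430239  0.36922767]
 [ 0.5         0.         -0.8660254 ]] 0.015344546184064015 [ 0.88068402 -0.13619505 -0.6554074 ]
shift [-0.9832  0.9794  0.1385] turn [0.0005 0.163  0.0076]
```

```bash
python3 -m creep '[[[-0.1,0.1,0],[0,0.03,0],0.1],[[-0.2,0.2,0],[0,0.06,0],0.1],[[-0.3,0.3,0],[0,0.1,0],0.1],[[-0.42,0.42,0],[0,0.13,0],0.1],[[-0.54,0.54,0],[0,0.163,0.007],0.1],[[-0.66,0.66,0],[0,0.163,0.007],0.1],[[-0.78,0.78,0.05],[0,0.163,0.007],0.1],[[-0.88,0.88,0.1],[0,0.163,0.007],0.1]]'
python3 -m creep '[[[-0.105,0.1,0],[0,0,0],0.1],[[-0.105,0.1,0],[0,0,0],0.1],[[-0.105,0.1,0],[0,0,0],0.1]]'
python3 - <<'E'
from h import *
c=snap("wrist","w2");print(arm.get_state()["qpos"])
a,Rt=tilt();M=np.array([.5505,-.042,.104]);plan(M+a*.145,Rt)
E
```

```text
time: 3.95
eef_pos: [0.4952, -0.0602, 0.2327]
orientation: [-179.8, -29.4, 47.5]
contact_force: [0.4, 0.4, -1.5]
grip_width: 0.0156
grasp_force: 40.0
time: 4.2
eef_pos: [0.498, -0.0921, 0.2177]
orientation: [-179.4, -29.3, 47.2]
contact_force: [0.4, 0.2, -0.7]
grip_width: 0.0157
grasp_force: 40.0
[-39.90215826 -12.64168959 118.657895    30.43042072  75.24284272
  -5.68679513]
shift [ 0.0183  0.0214 -0.041 ] turn [-0.0021  0.0037 -0.001 ]
```

View pics/w2.png

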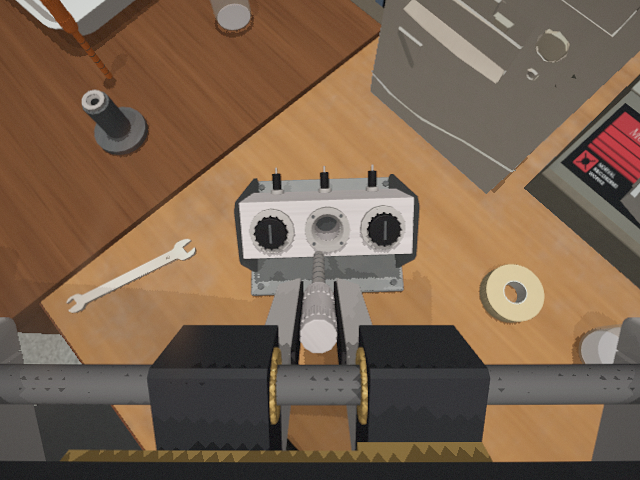

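The wrist view shows the collar at about (326,230), plugs at (270,233) and (384,229), and the rod tip at about (318,255), short of the mouth. I'll fit the collar circle.

```bash
python3 - <<'E'
from h import *
c=load("w2");a=c["image"][195:275,230:430];cv2.imwrite("pics/crop2.png",cv2.resize(a,(800,320),interpolation=cv2.INTER_CUBIC)[:,:,::-1])
E
```

```text
(no output)
```

View pics/crop2.png

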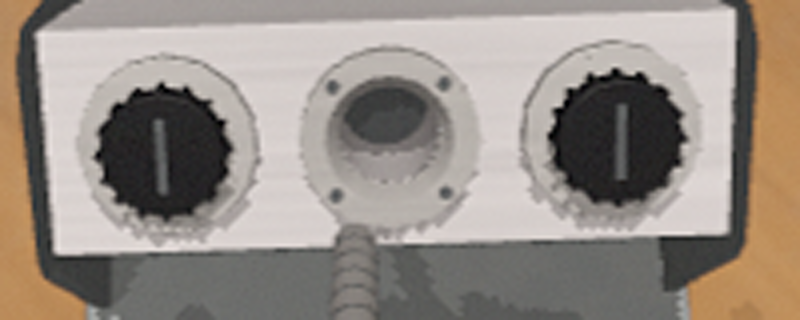

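```bash
cat >> h.py <<'E'
def intool(c,uv,z):
    T=c["T"]@np.linalg.inv(np.array(c["T_tool_cam"]));p,d=ray(c,[uv]);q=T[:3,:3].T@(p-T[:3,3]);e=T[:3,:3].T@d[0]
    return q+e*(z-q[2])/e[2]
E
python3 - <<'E'
from h import *
c=load("w2");f=lambda u,v:((u+.5)/4-.5+230,(v+.5)/4-.5+195)
M=onz(c,[f(389.25,140)],.104)[0];pl=onz(c,[f(164,152),f(617,137)],.1118)
print(M,pl,np.linalg.norm(pl[0]-pl[1]),"yaw",np.degrees(np.arctan2(*(pl[1]-pl[0])[:2])))
d=pl[1]-pl[0];yaw=np.degrees(np.arctan2(d[0],-d[1]));print(yaw, pl.mean(0)-tilt(yaw)[0]*.009)
s=onz(c,[f(332,88),f(443,84),f(337,195),f(445,193)],.104);print(s)
for z in(.083,.085):print("tip tool",intool(c,f(357,232),z), "handle end",intool(c,(319,337),z-.125))
E
```

```text
[ 0.55121774 -0.04302076  0.104     ] [[ 0.51287776 -0.01475692  0.1118    ]
 [ 0.58503171 -0.07663501  0.1118    ]] 0.09505309131777001 yaw 130.61587075764845
49.384129242351555 [ 0.55188417 -0.04228006  0.10400577]
[[ 0.55011835 -0.02588035  0.104     ]
 [ 0.56850727 -0.04155227  0.104     ]
 [ 0.53465621 -0.04451232  0.104     ]
 [ 0.55190878 -0.05976731  0.104     ]]
tip tool [5.17462534e-04 9.50712757e-05 8.30000000e-02] handle end [-1.58382190e-03 -2.88335236e-06 -4.20000000e-02]
tip tool [-1.84323955e-05  9.79242436e-05  8.50000000e-02] handle end [-2.63587980e-03  1.13486482e-06 -4.00000000e-02]
```

```bash
python3 - <<'E'
from h import *
a,Rt=tilt(49);M=np.array([.5514,-.0427,.104]);print(pose()[0]);plan(M+a*.095,Rt);plan(M+a*.056,Rt)
E
```

```text
[ 0.49830863 -0.09111424  0.21844399]
shift [0.021  0.0319 0.1591] turn [ 0.0018  0.0036 -0.0077]
shift [0.0227 0.031  0.3151] turn [ 0.0018  0.0036 -0.0077]
```

```bash
python3 -m creep '[[[0.021,0.032,0],[0,0.0036,-0.0077],0.1],[[0.021,0.032,0.06],[0,0.0036,-0.0077],0.1],[[0.021,0.032,0.12],[0,0.0036,-0.0077],0.1],[[0.021,0.032,0.16],[0,0.0036,-0.0077],0.1],[[0.021,0.032,0.16],[0,0.0036,-0.0077],0.1]]'
python3 - <<'E'
from h import *
a,Rt=tilt(49);M=np.array([.5514,-.0427,.104]);plan(M+a*.056,Rt)
E
```

```text
time: 4.67
eef_pos: [0.5199, -0.0759, 0.1848]
orientation: [179.8, -30.0, 49.2]
contact_force: [-0.4, -0.2, -1.3]
grip_width: 0.0155
grasp_force: 40.0
shift [-0.0033  0.0075  0.1473] turn [0.0007 0.0002 0.0009]
```

```bash
python3 -m creep '[[[-0.003,0.007,0.04],[0,0,0],0.1],[[-0.003,0.007,0.08],[0,0,0],0.1],[[-0.003,0.007,0.115],[0,0,0],0.1],[[-0.003,0.007,0.145],[0,0,0],0.1],[[-0.003,0.007,0.145],[0,0,0],0.1],[[-0.003,0.007,0.145],[0,0,0],0.1]]'
python3 - <<'E'
from h import *
a,Rt=tilt(49);M=np.array([.5514,-.0427,.104]);p=pose()[0];print("tip depth",.085-(p-M)@a)
E
python3 -m creep '[[[0,0,0.004],[0,0,0],0.1],[[0,0,0.008],[0,0,0],0.1],[[0,0,0.012],[0,0,0],0.1],[[0,0,0.016],[0,0,0],0.1],[[0,0,0.02],[0,0,0],0.1],[[0,0,0.024],[0,0,0],0.1],[[0,0,0.024],[0,0,0],0.1]]'
python3 - <<'E'
from h import *
a,Rt=tilt(49);M=np.array([.5514,-.0427,.104]);p=pose()[0];print("tip depth",.085-(p-M)@a)
E
```

```text
time: 5.17
eef_pos: [0.5336, -0.0664, 0.154]
orientation: [179.6, -30.0, 49.1]
contact_force: [0.5, -0.1, -1.2]
grip_width: 0.0155
grasp_force: 40.0
tip depth 0.026960739909372526
time: 5.75
eef_pos: [0.5357, -0.0644, 0.1491]
orientation: [179.6, -30.0, 49.1]
contact_force: [0.7, -0.2, -1.3]
grip_width: 0.0153
grasp_force: 40.0
tip depth 0.03258278443725671
```

```bash
python3 -m creep '[[[0,0,0.004],[0,0,0],0.1],[[0,0,0.008],[0,0,0],0.1],[[0,0,0.012],[0,0,0],0.1],[[0,0,0.016],[0,0,0],0.1],[[0,0,0.016],[0,0,0],0.1]]'
python3 -m creep '[[[0,0,0.006],[0,0,0],0.1],[[0,0,0.012],[0,0,0],0.1],[[0,0,0.018],[0,0,0],0.1],[[0,0,0.018],[0,0,0],0.1]]'
python3 - <<'E'
from h import *
a,Rt=tilt(49);M=np.array([.5514,-.0427,.104]);p=pose()[0];print("tip depth",.085-(p-M)@a)
plan(M+a*((p-M)@a),Rt)
E
```

```text
time: 6.17
eef_pos: [0.537, -0.0629, 0.1456]
orientation: [179.6, -30.0, 49.1]
contact_force: [-0.9, 0.0, -1.0]
grip_width: 0.0153
grasp_force: 40.0
time: 6.5
eef_pos: [0.5385, -0.0611, 0.1415]
orientation: [179.6, -30.0, 49.1]
contact_force: [-0.6, -0.5, -1.2]
grip_width: 0.0151
grasp_force: 40.0
tip depth 0.04131303513576685
shift [ 0.0024 -0.0093 -0.0001] turn [0.002  0.0001 0.0003]
```

```bash
python3 -m creep '[[[0,-0.005,0.004],[0,0,0],0.1],[[0.002,-0.009,0.008],[0,0,0],0.1],[[0.002,-0.009,0.012],[0,0,0],0.1],[[0.002,-0.009,0.016],[0,0,0],0.1],[[0.002,-0.009,0.016],[0,0,0],0.1]]'
python3 -m creep '[[[0,0,0.004],[0,0,0],0.1],[[0,0,0.008],[0,0,0],0.1],[[0,0,0.012],[0,0,0],0.1],[[0,0,0.012],[0,0,0],0.1]]'
python3 - <<'E'
from h import *
a,Rt=tilt(49);M=np.array([.5514,-.0427,.104]);p=pose()[0];print("tip depth",.085-(p-M)@a)
plan(M+a*((p-M)@a),Rt)
E
```

```text
time: 6.92
eef_pos: [0.5386, -0.0581, 0.1392]
orientation: [179.6, -30.0, 49.1]
contact_force: [-2.9, -1.0, 2.4]
grip_width: 0.0152
grasp_force: 40.0
time: 7.25
eef_pos: [0.5401, -0.0582, 0.1392]
orientation: [179.5, -29.9, 49.3]
contact_force: [-14.4, -6.0, 19.9]
grip_width: 0.0153
grasp_force: 40.1
tip depth 0.04496084550076715
shift [-0.0042 -0.0063 -0.    ] turn [0.0022 0.0003 0.0014]
```

Contact came at a depth of 45.0 mm with about 25 N along the bore axis, so the medium cartridge fits. Now I'll retract and return the rod.

```bash
python3 -m creep '[[[-0.004,-0.006,-0.02],[0,0,0],0.1],[[-0.004,-0.006,-0.06],[0,0,0],0.1],[[-0.004,-0.006,-0.12],[0,0,0],0.1],[[-0.004,-0.006,-0.2],[0,0,0],0.1],[[0,-0.006,-0.3],[0,0,0],0.1],[[0.02,-0.006,-0.42],[0,0,0],0.1],[[0.05,0,-0.5],[0,0,0],0.1],[[0.05,0,-0.5],[0,0,0],0.1]]'
python3 - <<'E'
from h import *
Rt=R.from_euler('xyz',[180,0,48.9],degrees=True).as_matrix();plan([.4761,.250,.190],Rt)
print((pose()[1].T@[0,0,.24])/.25)
E
```

```text
time: 7.92
eef_pos: [0.5068, -0.0975, 0.2559]
orientation: [179.0, -30.0, 49.3]
contact_force: [0.5, -0.6, 0.3]
grip_width: 0.0158
grasp_force: 40.0
shift [ 0.7111 -1.0125  0.697 ] turn [ 0.0051 -0.1669  0.0006]
[ 0.48045733  0.0151588  -0.83098193]
```

```bash
python3 -m creep '[[[0.1,-0.12,0.06],[0,-0.02,0],0.1],[[0.2,-0.24,0.12],[0,-0.05,0],0.1],[[0.3,-0.36,0.19],[0,-0.08,0],0.1],[[0.4,-0.48,0.26],[0,-0.11,0],0.1],[[0.5,-0.6,0.32],[0,-0.14,0],0.1],[[0.59,-0.72,0.38],[0.005,-0.167,0],0.1],[[0.68,-0.84,0.44],[0.005,-0.167,0],0.1],[[0.78,-0.96,0.5],[0.005,-0.167,0],0.1]]'
python3 -m creep '[[[0,-0.02,0],[0,0,0],0.1],[[0,-0.02,0],[0,0,0],0.1],[[0,-0.02,0],[0,0,0],0.1]]'
python3 - <<'E'
from h import *
Rt=R.from_euler('xyz',[180,0,48.9],degrees=True).as_matrix();plan([.4761,.250,.190],Rt)
c=snap("wrist","w3");a=c["image"][120:420,200:440];cv2.imwrite("pics/crop3.png",cv2.resize(a,(480,600),interpolation=cv2.INTER_CUBIC)[:,:,::-1])
E
```

```text
time: 8.58
eef_pos: [0.475, 0.2395, 0.2362]
orientation: [-179.4, 0.2, 49.2]
contact_force: [0.3, -0.2, -0.9]
grip_width: 0.0156
grasp_force: 40.0
time: 8.83
eef_pos: [0.4721, 0.2395, 0.237]
orientation: [-179.5, 0.2, 49.2]
contact_force: [0.2, -0.5, -0.8]
grip_width: 0.0153
grasp_force: 40.0
shift [ 0.0427 -0.0134  0.1882] turn [-0.003   0.001   0.0014]
```

View pics/crop3.png

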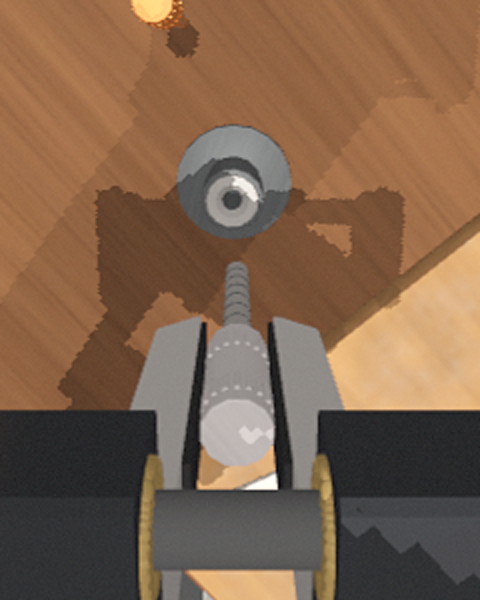

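The crop shows the stand's hole at full-image (316,220) and the rod tip at about (318,253), with the rod straight in the grip. I'll compute the offset from these.

```bash
python3 - <<'E'
from h import *
c=load("w3");S=onz(c,[(315.8,219.8)],.064)[0];print("hole",S)
t=intool(c,(318,254),.085);h=intool(c,(318.5,336),-.04);print(t,h)
p,r=pose();print("tip world",p+r@t,"need",r.T@(S-(p+r@t))/.25)
E
```

```text
hole [0.47416332 0.24850822 0.064     ]
[-0.00143416 -0.00046266  0.085     ] [-0.00255567 -0.00015131 -0.04      ]
tip world [0.47052786 0.23836944 0.15240914] need [ 0.04105831 -0.01239995  0.35366007]
```

```bash
python3 -m creep '[[[0.042,-0.013,0.06],[-0.003,0.001,0],0.1],[[0.042,-0.013,0.14],[-0.003,0.001,0],0.1],[[0.042,-0.013,0.22],[-0.003,0.001,0],0.1],[[0.042,-0.013,0.28],[-0.003,0.001,0],0.1],[[0.042,-0.013,0.31],[-0.003,0.001,0],0.1],[[0.042,-0.013,0.31],[-0.003,0.001,0],0.1]]'
python3 - <<'E'
from h import *
Rt=R.from_euler('xyz',[180,0,48.9],degrees=True).as_matrix();plan([.4755,.2495,.098],Rt)
E
```

```text
time: 9.38
eef_pos: [0.4758, 0.2483, 0.1587]
orientation: [-179.9, 0.1, 49.0]
contact_force: [-0.7, 0.4, -1.4]
grip_width: 0.0152
grasp_force: 40.0
shift [ 0.0032 -0.0037  0.243 ] turn [-0.0004  0.0005  0.0003]
```

```bash
python3 -m creep '[[[0.003,-0.004,0.02],[0,0,0],0.1],[[0.003,-0.004,0.04],[0,0,0],0.1],[[0.003,-0.004,0.06],[0,0,0],0.1],[[0.003,-0.004,0.08],[0,0,0],0.1],[[0.003,-0.004,0.1],[0,0,0],0.1]]'
python3 -m creep '[[[0,0,0.03],[0,0,0],0.1],[[0,0,0.06],[0,0,0],0.1],[[0,0,0.09],[0,0,0],0.1],[[0,0,0.12],[0,0,0],0.1],[[0,0,0.135],[0,0,0],0.1],[[0,0,0.135],[0,0,0],0.1]]'
```

```text
time: 9.8
eef_pos: [0.4777, 0.2518, 0.138]
orientation: [179.9, -0.3, 49.1]
contact_force: [-1.0, -1.2, 0.6]
grip_width: 0.0151
grasp_force: 40.0
time: 10.3
eef_pos: [0.476, 0.2511, 0.1007]
orientation: [180.0, -0.0, 49.1]
contact_force: [0.4, -0.6, -1.7]
grip_width: 0.0153
grasp_force: 40.0
```

```bash
python3 -m creep '[[[0,0,0.008],[0,0,0],0.1],[[0,0,0.014],[0,0,0],0.1],[[0,0,0.014],[0,0,0],0.1]]'
python3 -m creep '[[[0,0,0],[0,0,0],0.25],[[0,0,0],[0,0,0],0.4],[[0,0,0],[0,0,0],0.4],[[0,0,0],[0,0,0],0.4]]'
python3 -m creep '[[[0,0,-0.06],[0,0,0],0.4],[[0,0,-0.16],[0,0,0],0.4],[[0,0,-0.3],[0,0,0],0.4],[[0,0,-0.44],[0,0,0],0.4],[[0,0,-0.56],[0,0,0],0.4],[[0,0,-0.56],[0,0,0],0.4]]'
python3 - <<'E'
from h import *
c=snap("wrist","w4");Rt=tilt(49)[1];p,r=pose();print(p,arm.get_state()["qpos"])
ty=np.array([.73,.68,0])
g=c["image"][180:300,260:380];cv2.imwrite("pics/c4.png",cv2.resize(g,(360,360))[:,:,::-1])
plan([.474,-.30,.235])
E
```

```text
time: 10.55
eef_pos: [0.4764, 0.2514, 0.0984]
orientation: [180.0, -0.1, 49.1]
contact_force: [0.5, -0.6, -1.3]
grip_width: 0.015
grasp_force: 40.0
time: 10.88
eef_pos: [0.4767, 0.2515, 0.0989]
orientation: [179.9, -0.1, 49.1]
contact_force: [0.2, 0.7, -0.7]
grip_width: 0.0368
grasp_force: 0.0
time: 11.38
eef_pos: [0.4798, 0.2524, 0.2465]
orientation: [179.5, -0.7, 49.1]
contact_force: [0.7, -0.3, 0.9]
grip_width: 0.0379
grasp_force: 0.0
[0.47837371 0.25197211 0.24300473] [ 1.57468743e+01 -2.86858174e+00  1.03473561e+02  1.89270270e-02
  7.87995628e+01  5.66411898e+01]
shift [-1.6806  1.4322  0.0249] turn [0. 0. 0.]
```

View pics/c4.png

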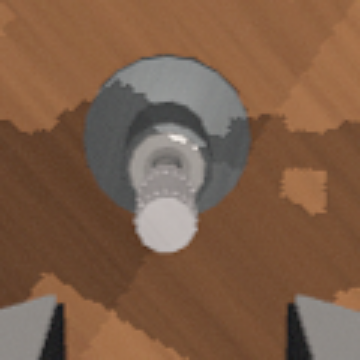

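The rod stands upright in its stand. On to the rack.

```bash
python3 -m creep '[[[-0.12,0.1,0],[0,0,0],0.4],[[-0.24,0.2,0],[0,0,0],0.4],[[-0.36,0.31,0],[0,0,0],0.4],[[-0.48,0.41,0],[0,0,0],0.4],[[-0.6,0.51,0],[0,0,0],0.4],[[-0.72,0.61,0],[0,0,0],0.4],[[-0.84,0.72,0],[0,0,0],0.4],[[-0.96,0.82,0],[0,0,0],0.4]]'
python3 -m creep '[[[-0.12,0.1,0],[0,0,0],0.4],[[-0.24,0.2,0],[0,0,0],0.4],[[-0.36,0.31,0],[0,0,0],0.4],[[-0.48,0.41,0],[0,0,0],0.4],[[-0.6,0.51,0],[0,0,0],0.4],[[-0.72,0.61,0],[0,0,0],0.4],[[-0.74,0.63,0],[0,0,0],0.4],[[-0.74,0.63,0],[0,0,0],0.4]]'
python3 - <<'E'
from h import *
c=snap("wrist","w5");print(pose()[0],arm.get_state()["qpos"],arm.get_state()["orientation"])
E
```

```text
time: 12.1
eef_pos: [0.4729, -0.066, 0.2368]
orientation: [-179.9, -0.1, 49.1]
contact_force: [1.3, 0.6, -0.1]
grip_width: 0.0376
grasp_force: 0.0
time: 12.77
eef_pos: [0.4709, -0.3087, 0.2361]
orientation: [-179.9, -0.1, 48.9]
contact_force: [-0.5, 0.9, 0.2]
grip_width: 0.0377
grasp_force: 0.0
[ 0.47120155 -0.30709548  0.23635762] [-44.70795616   0.95221534 100.39828718   0.13221353  78.79261347
  -3.74265408] [-1.79865621e+02 -1.38695018e-01  4.90086762e+01]
```

View pics/w5.png

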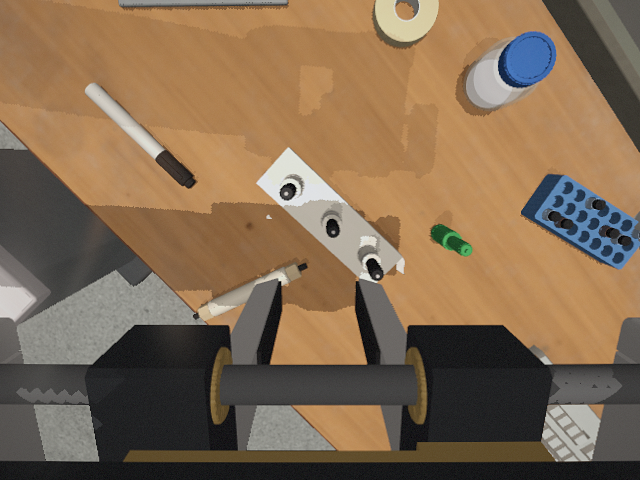

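The wrist view shows three white cartridges with black stems in the rack at (288,190), (332,228) and (374,268). The green look-alike lies at (452,240). I'll triangulate the stem tops using the scene view.

```bash
python3 - <<'E'
from h import *
w=load("w5");s=load("scene0")
for n,c,boxes in(("w",w,[(270,170,40,40),(315,210,40,40),(355,250,35,35)]),("s",s,[(408,258,30,45),(440,275,25,35),(475,275,25,40)])):
    hsv=c["image"].max(2)
    for x,y,ww,hh in boxes:
        m=(hsv[y:y+hh,x:x+ww]<60).astype(np.uint8);k=max(cv2.findContours(m,0,1)[0],key=cv2.contourArea)+[[x,y]]
        k=k[:,0];print(n,"top",k[k[:,1].argmin()],"bot",k[k[:,1].argmax()],"bbox",cv2.boundingRect(k))
ims=[cv2.resize(w["image"][160:290,260:410],(450,390)),cv2.resize(s["image"][255:335,395:530],(600,356))]
im=np.zeros((400,800,3),np.uint8);im[:390,:350]=ims[0][:,:350]*0+cv2.resize(ims[0],(350,390));im[:267,350:]=cv2.resize(ims[1],(450,267))
cv2.imwrite("pics/c5.png",im[:,:,::-1])
E
```

```text
w top [289 183] bot [284 199] bbox (280, 183, 16, 17)
w top [330 219] bot [330 236] bbox (326, 219, 13, 18)
w top [372 258] bot [374 279] bbox (366, 258, 17, 22)
s top [421 265] bot [420 282] bbox (420, 265, 6, 18)
s top [451 284] bot [449 301] bbox (449, 284, 7, 18)
s top [484 285] bot [484 304] bbox (481, 285, 8, 20)
```

View pics/c5.png

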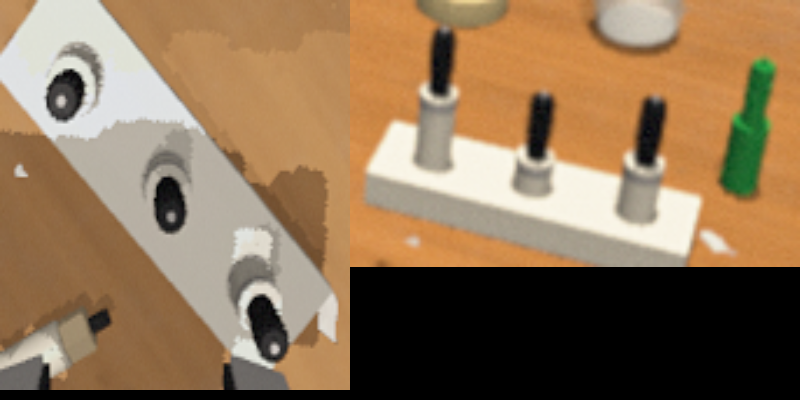

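The right-hand cartridge (wrist (376,273), scene (484,300)) is the medium one: its body is between the left (long) and middle (short) ones. It is white with a black stem in the rack; the green one at scene (515,293) is not meant.

```bash
python3 - <<'E'
from h import *
w=load("w5");s=load("scene0")
P=onz(w,[(376,273)],.093);print(P,tri([w,s],[(376,273),(484.7,288)]))
print("others",onz(w,[(287,192)],.106),onz(w,[(332,230)],.080), "proj",proj(w,np.c_[P[0][0],P[0][1],.093]))
p,r=pose();print(r.T@(P[0]-p)/.25)
for z in (.055,.093):
  th=np.linspace(0,6.28,60);X=np.c_[P[0][0]+.006*np.cos(th),P[0][1]+.006*np.sin(th),0*th+z];q=proj(w,X);print(q.min(0),q.max(0))
E
```

```text
[[ 0.4872561  -0.36914526  0.093     ]] [ 0.4861734  -0.37044664  0.0856812 ]
others [[ 0.47706822 -0.26129942  0.106     ]] [[ 0.48158594 -0.31475067  0.08      ]] proj [[376. 273.]]
[-0.146607    0.21262085  0.57258018]
[364.49387806 255.61879921] [376.37255312 267.02312883]
[369.41354326 266.69782182] [382.58508104 279.2405466 ]
```

```bash
python3 -m creep '[[[-0.08,0.11,0.05],[0,0,0],0.35],[[-0.147,0.213,0.15],[0,0,0],0.3],[[-0.147,0.213,0.28],[0,0,0],0.3],[[-0.147,0.213,0.4],[0,0,0],0.3],[[-0.147,0.213,0.46],[0,0,0],0.3],[[-0.147,0.213,0.46],[0,0,0],0.3],[[-0.147,0.213,0.46],[0,0,0],0.3]]'
python3 - <<'E'
from h import *
Rt=R.from_euler('xyz',[180,0,49],degrees=True).as_matrix();plan([.4873,-.3691,.061],Rt)
E
```

```text
time: 13.4
eef_pos: [0.4883, -0.3677, 0.1223]
orientation: [-179.9, -0.1, 49.2]
contact_force: [0.2, -0.1, 0.0]
grip_width: 0.0283
grasp_force: 0.0
shift [-0.0075  0.0012  0.2451] turn [-0.0005 -0.0007  0.0011]
```

```bash
python3 -m creep '[[[-0.006,0.001,0.06],[0,0,0],0.3],[[-0.006,0.001,0.12],[0,0,0],0.3],[[-0.006,0.001,0.18],[0,0,0],0.3],[[-0.006,0.001,0.22],[0,0,0],0.3],[[-0.006,0.001,0.245],[0,0,0],0.3],[[-0.006,0.001,0.245],[0,0,0],0.3]]'
python3 -m creep '[[[0,0,0],[0,0,0],0.08],[[0,0,0],[0,0,0],0.08],[[0,0,0],[0,0,0],0.08],[[0,0,0],[0,0,0],0.08],[[0,0,0],[0,0,0],0.08]]' 40
```

```text
time: 13.9
eef_pos: [0.4877, -0.3705, 0.0617]
orientation: [180.0, -0.1, 49.1]
contact_force: [-0.4, -0.9, 0.3]
grip_width: 0.0279
grasp_force: 0.0
time: 14.32
eef_pos: [0.4881, -0.3716, 0.0629]
orientation: [179.9, -0.1, 49.1]
contact_force: [-1.4, 0.3, 3.9]
grip_width: 0.0104
grasp_force: 40.0
```

```bash
python3 -m creep '[[[0,0,-0.03],[0,0,0],0.08],[[0,0,-0.08],[0,0,0],0.08],[[0,0,-0.18],[0,0,0],0.08],[[0,0,-0.3],[0,0,0],0.08],[[0,0,-0.44],[0,0,0],0.08],[[0,0,-0.58],[0,0,0],0.08],[[0,0,-0.7],[0,0,0],0.08],[[0,0,-0.7],[0,0,0],0.08]]'
python3 - <<'E'
from h import *
a,Rt=tilt(49);M=np.array([.5514,-.0427,.104]);plan(M+a*.11,Rt);plan(M+a*.11+[0,0,.04],Rt)
print(arm.get_state()["qpos"])
E
```

```text
time: 14.98
eef_pos: [0.4899, -0.374, 0.2465]
orientation: [179.1, -0.0, 49.1]
contact_force: [-0.0, 0.4, 0.1]
grip_width: 0.0106
grasp_force: 40.0
shift [ 0.9427 -0.6847  0.1787] turn [0.0046 0.1666 0.0018]
shift [ 0.9427 -0.6822  0.0187] turn [0.0046 0.1666 0.0018]
[-47.93718399   7.22231657  92.72498837   0.11435546  79.1869622
  -7.06083689]
```

```bash
python3 -m creep '[[[0.12,-0.08,0],[0,0.03,0],0.08],[[0.24,-0.17,0],[0,0.06,0],0.08],[[0.36,-0.26,0],[0,0.09,0],0.08],[[0.48,-0.34,0],[0,0.12,0],0.08],[[0.6,-0.43,0],[0.002,0.15,0],0.08],[[0.72,-0.52,0],[0.004,0.167,0],0.08],[[0.83,-0.6,0.01],[0.004,0.167,0.002],0.08],[[0.94,-0.68,0.02],[0.004,0.167,0.002],0.08]]'
python3 -m creep '[[[0,0,0],[0,0,0],0.08],[[0,0,0],[0,0,0],0.08],[[0,0,0],[0,0,0],0.08]]'
python3 - <<'E'
from h import *
c=snap("wrist","w6");a,Rt=tilt(49);M=np.array([.5514,-.0427,.104]);plan(M+a*.08,Rt);print(pose()[0])
cv2.imwrite("pics/c6.png",cv2.resize(c["image"][180:360,230:430],(800,720),interpolation=cv2.INTER_CUBIC)[:600,:,::-1])
E
```

```text
time: 15.65
eef_pos: [0.512, -0.0812, 0.2317]
orientation: [-179.1, -30.2, 48.4]
contact_force: [-0.5, -0.1, -0.3]
grip_width: 0.011
grasp_force: 40.0
time: 15.9
eef_pos: [0.5128, -0.0828, 0.2325]
orientation: [-179.2, -30.1, 48.6]
contact_force: [-0.5, -0.5, -0.7]
grip_width: 0.0102
grasp_force: 40.0
shift [-0.0639  0.0125  0.2367] turn [-0.003  -0.0008 -0.0024]
[ 0.5128634  -0.08327997  0.23251415]
```

View pics/c6.png

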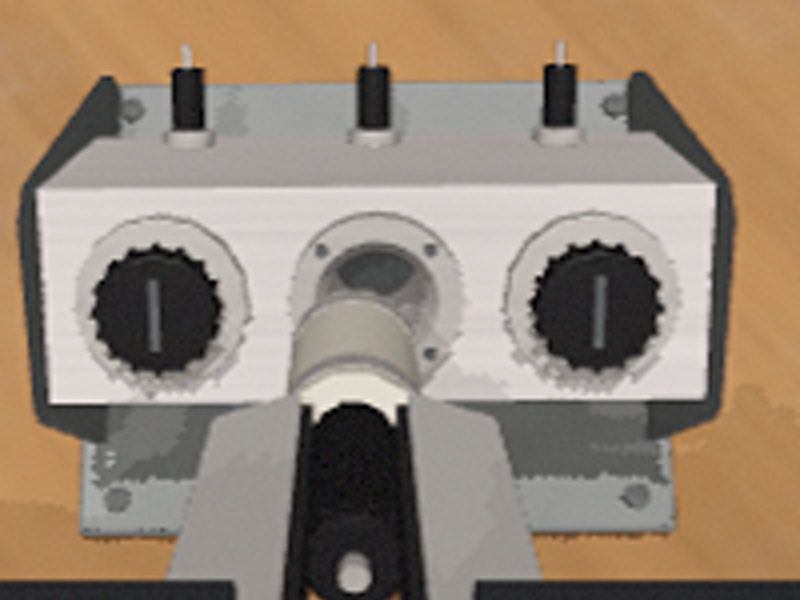

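The crop shows the cartridge straight in the grip. Its lower end is just short of the mouth, whose collar screws centre at crop (376,302). I'll work out the mouth and the cartridge axis in tool coordinates.

```bash
python3 - <<'E'
from h import *
c=load("w6");f=lambda u,v:((u+.5)/4-.5+230,(v+.5)/4-.5+180)
M=onz(c,[f(375.7,302.5)],.104)[0];pl=onz(c,[f(157,310),f(597,307)],.1118);d=pl[1]-pl[0]
a,_=tilt(49);print("M",M,"plugs mid",pl.mean(0)-a*.009,"yaw",np.degrees(np.arctan2(d[0],-d[1])))
T=c["T"]@np.linalg.inv(np.array(c["T_tool_cam"]))
th=np.linspace(0,2*np.pi,90)
def circ(x,y,z,r):
    X=np.c_[x+r*np.cos(th),y+r*np.sin(th),0*th+z]@T[:3,:3].T+T[:3,3]
    q=(proj(c,X)-[230,180]+.5)*4-.5; return np.round(np.r_[q.min(0),q.max(0)],0)
for z,r in((.053,.0085),(.0515,.01),(.008,.01),(-.030,.006)): print(z,circ(0,0,z,r),circ(-.002,0,z,r))
E
```

```text
M [ 0.55110943 -0.04303002  0.104     ] plugs mid [ 0.55196926 -0.0423164   0.10400577] yaw 49.2100268461506
0.053 [305. 292. 409. 392.] [305. 304. 409. 404.]
0.0515 [295. 286. 418. 404.] [295. 298. 418. 415.]
0.008 [282. 370. 432. 510.] [283. 384. 431. 523.]
-0.03 [303. 513. 412. 614.] [303. 530. 412. 630.]
```

```bash
python3 - <<'E'
from h import *
a,Rt=tilt(49.1);M=np.array([.5514,-.0427,.104])+Rt[:,0]*.0006;plan(M+a*.058,Rt)
E
python3 -m creep '[[[-0.062,0.0125,0.05],[-0.003,-0.001,-0.002],0.08],[[-0.062,0.0125,0.12],[-0.003,-0.001,-0.002],0.08],[[-0.062,0.0125,0.18],[-0.003,-0.001,-0.002],0.08],[[-0.062,0.0125,0.23],[-0.003,-0.001,-0.002],0.08],[[-0.062,0.0125,0.24],[-0.003,-0.001,-0.002],0.08],[[-0.062,0.0125,0.24],[-0.003,-0.001,-0.002],0.08]]'
python3 - <<'E'
from h import *
a,Rt=tilt(49.1);M=np.array([.5514,-.0427,.104])+Rt[:,0]*.0006;plan(M+a*.057,Rt);plan(M+a*.008,Rt)
E
```

```text
shift [-0.0617  0.0136  0.3247] turn [-0.0027 -0.0008 -0.0029]
time: 16.45
eef_pos: [0.5253, -0.0719, 0.1718]
orientation: [-179.8, -30.0, 48.8]
contact_force: [0.5, 0.1, -0.6]
grip_width: 0.0103
grasp_force: 40.0
shift [0.0026 0.0026 0.085 ] turn [-0.0004  0.0002 -0.0013]
shift [0.0027 0.0029 0.281 ] turn [-0.0004  0.0002 -0.0013]
```

```bash
python3 -m creep '[[[0.003,0.003,0.02],[0,0,0],0.08],[[0.003,0.003,0.04],[0,0,0],0.08],[[0.003,0.003,0.06],[0,0,0],0.08],[[0.003,0.003,0.08],[0,0,0],0.08],[[0.003,0.003,0.1],[0,0,0],0.08],[[0.003,0.003,0.11],[0,0,0],0.08],[[0.003,0.003,0.11],[0,0,0],0.08]]'
python3 - <<'E'
from h import *
a,Rt=tilt(49.1);M=np.array([.5514,-.0427,.104])+Rt[:,0]*.0006;plan(M+a*.008,Rt);s=arm.get_state();print(s["contact_force"],s["wrist_torque"])
E
```

```text
time: 17.03
eef_pos: [0.5352, -0.0603, 0.1482]
orientation: [-179.8, -30.0, 48.9]
contact_force: [-0.6, 0.3, -0.3]
grip_width: 0.0104
grasp_force: 40.0
shift [-0.003   0.0032  0.169 ] turn [-0.0005  0.0001 -0.0009]
[-0.64340962  0.25209971 -0.25922643] [-0.2770846   0.24239449  0.06189498]
```

```bash
python3 -m creep '[[[-0.002,0.002,0.008],[0,0,0],0.08],[[-0.002,0.002,0.016],[0,0,0],0.08],[[-0.002,0.002,0.024],[0,0,0],0.08],[[-0.002,0.002,0.032],[0,0,0],0.08],[[-0.002,0.002,0.04],[0,0,0],0.08],[[-0.002,0.002,0.04],[0,0,0],0.08]]'
python3 - <<'E'
from h import *
a,Rt=tilt(49.1);M=np.array([.5514,-.0427,.104])+Rt[:,0]*.0006;plan(M+a*.008,Rt);p,r=pose();s=arm.get_state();print(r.T@s["contact_force"],s["wrist_torque"])
E
```

```text
time: 17.53
eef_pos: [0.5387, -0.0575, 0.1396]
orientation: [-179.9, -30.0, 48.9]
contact_force: [-0.0, -0.7, -0.1]
grip_width: 0.0104
grasp_force: 40.0
shift [-0.0012 -0.0003  0.1305] turn [-0.0002  0.0001 -0.0009]
[-0.51251227  0.41517393 -0.1582545 ] [-2.50307497e-01  3.03545419e-01 -6.29896606e-05]
```

Already 12 mm in, with no side force. Continuing.

```bash
python3 -m creep '[[[0,0,0.012],[0,0,0],0.08],[[0,0,0.024],[0,0,0],0.08],[[0,0,0.036],[0,0,0],0.08],[[0,0,0.048],[0,0,0],0.08],[[0,0,0.06],[0,0,0],0.08],[[0,0,0.06],[0,0,0],0.08]]'
python3 - <<'E'
from h import *
a,Rt=tilt(49.1);M=np.array([.5514,-.0427,.104])+Rt[:,0]*.0006;plan(M+a*.008,Rt);p,r=pose();s=arm.get_state();print(r.T@s["contact_force"])
E
```

```text
time: 18.03
eef_pos: [0.5435, -0.0517, 0.1263]
orientation: [-179.8, -30.0, 48.9]
contact_force: [-0.3, -0.4, -1.7]
grip_width: 0.0105
grasp_force: 40.0
shift [-0.0009  0.0004  0.0692] turn [-0.0004  0.0002 -0.0009]
[-1.27305651 -0.00545215  1.1960077 ]
```

```bash
python3 -m creep '[[[0,0,0.012],[0,0,0],0.08],[[0,0,0.024],[0,0,0],0.08],[[0,0,0.036],[0,0,0],0.08],[[0,0,0.048],[0,0,0],0.08],[[0,0,0.06],[0,0,0],0.08],[[0,0,0.066],[0,0,0],0.08],[[0,0,0.066],[0,0,0],0.08]]'
python3 -m creep '[[[0,0,0.006],[0,0,0],0.08],[[0,0,0.012],[0,0,0],0.08],[[0,0,0.016],[0,0,0],0.08],[[0,0,0.016],[0,0,0],0.08]]'
python3 - <<'E'
from h import *
a,Rt=tilt(49.1);M=np.array([.5514,-.0427,.104])+Rt[:,0]*.0006;plan(M+a*.008,Rt);p,r=pose();s=arm.get_state();print(r.T@s["contact_force"])
E
```

```text
time: 18.62
eef_pos: [0.549, -0.0456, 0.1123]
orientation: [-179.9, -30.0, 48.9]
contact_force: [-0.3, -0.9, -1.2]
grip_width: 0.0104
grasp_force: 40.0
time: 18.95
eef_pos: [0.5505, -0.0456, 0.1117]
orientation: [-180.0, -29.9, 49.1]
contact_force: [-16.3, -7.6, 17.7]
grip_width: 0.0107
grasp_force: 40.1
shift [-0.0032 -0.0048  0.0004] turn [-0.0002  0.0006  0.0002]
[ -5.35637175  -7.33100239 -23.55159106]
```

It bottomed at the expected flush height with about 24 N axial. I'll relax, release and back off along the axis.

```bash
python3 -m creep '[[[0,0,-0.008],[0,0,0],0.08],[[0,0,-0.008],[0,0,0],0.2],[[0,0,-0.008],[0,0,0],0.28],[[0,0,-0.008],[0,0,0],0.28],[[0,0,-0.008],[0,0,0],0.28]]'
python3 -m creep '[[[0,0,-0.04],[0,0,0],0.28],[[0,0,-0.1],[0,0,0],0.28],[[0,0,-0.2],[0,0,0],0.28],[[0,0,-0.32],[0,0,0],0.28],[[0,0,-0.44],[0,0,0],0.28],[[0,0,-0.5],[0,0,0],0.28],[[0,0,-0.5],[0,0,0],0.28]]'
python3 - <<'E'
from h import *
c=snap("wrist","w7");t=snap("top","top1");s=snap("scene","scene1")
im=np.zeros((600,800,3),np.uint8)
im[:360,:400]=cv2.resize(c["image"][150:330,220:420],(400,360),interpolation=2)
im[:360,400:]=cv2.resize(s["image"][200:290,280:380],(400,360),interpolation=2)
im[360:,:400]=cv2.resize(s["image"][170:260,150:300],(400,240),interpolation=2);im[360:,400:]=cv2.resize(s["image"][250:340,390:540],(400,240),interpolation=2)
cv2.imwrite("pics/fin.png",im[:,:,::-1])
E
```

```text
time: 19.37
eef_pos: [0.5498, -0.0448, 0.1109]
orientation: [-179.9, -30.0, 48.9]
contact_force: [0.8, -0.6, 0.3]
grip_width: 0.0263
grasp_force: 0.0
time: 19.95
eef_pos: [0.5101, -0.0946, 0.2236]
orientation: [179.6, -30.0, 49.1]
contact_force: [0.3, -0.4, -0.1]
grip_width: 0.0261
grasp_force: 0.0
```

View pics/fin.png

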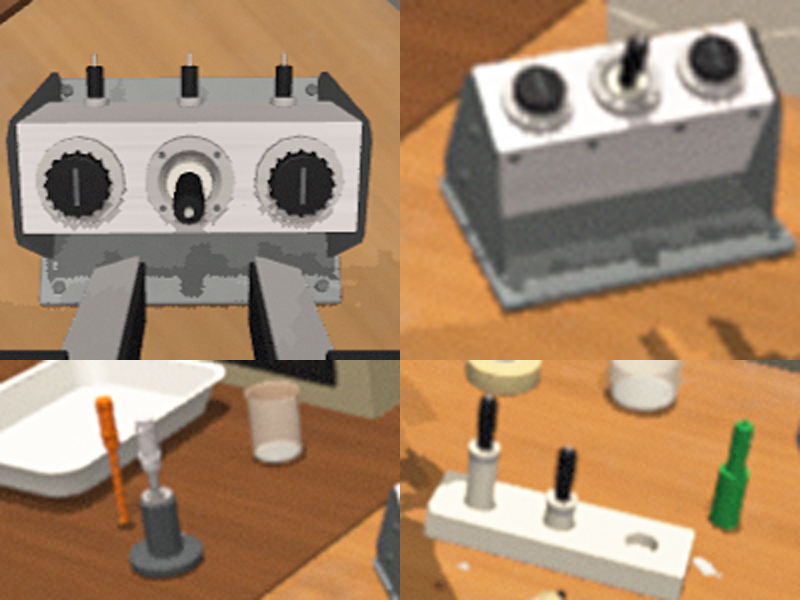

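The final view shows the cartridge seated with its shoulder at the collar. The rod is upright in its stand, and the long and short cartridges are untouched in their pockets.

```bash
python3 -c "
from bench import arm
print(arm.close_job())"
```

```text
the job is handed in; nothing more can be done
None
```

The job is handed in: the rod found the bore 45 mm deep and is back upright in its stand, and the medium cartridge is pushed home with its shoulder flush with the collar, at about 20 s of robot time.

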